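Clamp a circuit board in the sliding-jaw holder

ROBOT

A 6-joint arm with a two-finger parallel gripper is mounted at the origin on the work surface. World frame = base frame: x ahead of the robot, y to its left, z up, the work surface at z = 0. Lengths are in m, angles in degrees, forces in N, time in s.
With the tool pointing down it reaches from about 0.35 to 0.85 m from the base axis. Payload 8.1 kg.
Tool frame: the origin (TCP) lies midway between the tips of the shut fingers; the grasp point (between the pads) lies 19 mm behind it; z points along the fingers, y is the line along which they close (so a half turn about z gives the same grasp; the last joint's range is limited). The gripper opens to 85 mm and grips with 20 to 120 N. Pads are 22 mm wide; open, the fingers measure 114 mm over their backs; the gripper's body (76 mm by 85 mm) begins 54 mm behind the grasp point. The pads swing forward as they close: fully open they stand 13 mm farther back than shut.
Start: joints at [-72.731, 7.471, 85.268, -0, 87.261, -4.893], TCP at [0.226, -0.556, 0.231] pointing down, gripper open.
Joint ranges: [-169.43, 169.43], [-51.17, 129.36], [1.28, 143.12], [-76.62, 256.62], [0, 156.53], [-152.29, 152.29]. Speed limits (degrees/s): [136.94, 136.94, 159.86, 180, 180, 180].

INTERFACE

Orientations are given as a 3x3 rotation matrix whose columns are the frame's x, y, z axes.
In Python, from cell import ctrl gives the robot as it stands. The module is installed in compiled form; this text tells all that it offers.
- The arm moves only by the tool play_rows, never from a script. Its argument "series" is a list that holds one entry, the list of rows, each a list of 5 numbers: the shift along the tool's x, y, z as a fraction of full scale, then the turn about the tool's z as a fraction of full scale, then the opening, from 0 (shut) to 1 (fully open). A call has 1 to 8 rows; each row shifts and turns the commanded pose from where the row before left it, along the tool's axes as they then stand; what a row does not reach is not made up. Full scale, the value 1, is 3 cm for a shift and 0.12 rad for a turn. A row lasts 1/10 s, in which the tool goes at most 50 mm and 8.59 degrees, less where a joint would pass 70% of its speed; a pose out of reach is approached as far as the arm can. A call with a number of a shift or a turn outside -1 to 1 is refused whole. A call with a gripper value outside its range is refused whole. The fingers move at their own pace and stop on an object; "newtons" is the grip in N (left out, the last holds). Time passes only in rows, so rows that do not move let the fingers close. It gives the time, the measured TCP pose, the force, the opening and the grip force at its end, in the units of the state.
- ctrl.sense(): the state, without advancing time (a new reading comes with each control period).
- ctrl.grab_frame(name): name is "scene" or "top" or "wrist"; returns the picture (420x560x3 uint8, blue, green, red); there is no depth.
- ctrl.calibration(name): a dict with "fov_y" (degrees; the focal length in pixels is half the picture's height over the tangent of half this angle, whatever the lens; pixels are square), "cx", "cy" (the principal point, pixels), "D" ([k1, k2, p1, p2, k3] as OpenCV has them; the pictures are not rectified), "world_from_camera" (4x4, takes a point from camera to world coordinates). Camera axes: x right, y down, z forward; pixel columns grow to the right and rows downward; lengths in m; the calibration is good to about 2 mm. A picture is of the moment at which its call begins: read the wrist's pose just before it. calibration takes no time and is no camera call; for the wrist camera it gives the pose at the moment of the call.
- ctrl.job_done(): hands the job in; it is judged then, once.
The state is a dict: "time": time; "joints": joint angles; "dq": joint speeds; "joint_efforts": joint torques, N m; "tool_pos": TCP position; "eef_rot": TCP orientation; "wrist_force": force on the tool from outside, world axes, zero at the start; "wrist_torque": the same for the moment, N m; "finger_gap": opening from 0.0 (shut) to 1.0 (fully open); "gripper_force": force on a finger pad.
Only numpy, scipy, OpenCV 4.12 (cv2) and the standard library are available. Lean on these libraries where they do the work, as an engineer would, in place of code of your own. Each camera call takes 0.05 s, during which the arm holds its last target. There are 200 camera calls.

TASK

Get the green circuit board ready for soldering: turn the orange clamp knob to free the holder's sliding jaw and draw the jaw back, then set the board down flat on the ledges of both jaws, midway along them, with its white connector on the side of the yellow mark. Slide the jaw in until the board is held between the jaws without play, and turn the knob fully tight to lock the jaw again. Leave the other things on the bench where they are and do not tip the board over.

Things in the scene. Friction and masses are not known exactly. Their poses are not given: they have to be found in the camera images.
- holder: Board holder fixed to the bench: steel base 100 mm (x) by 240 mm (y, -100 to +140), rail along y. Origin on the bench, z up. Fixed aluminium jaw near its -y end, clamping face at y = -56 mm facing +y. Each jaw: 84 mm long along x, wall 10 mm thick with top at z = 44 mm, flat ledge (top z = 30 mm) reaching 30 mm inward from the face. Only the knob stands above z = 50 mm.
- jaw (a joint): Sliding jaw with blue carriage, travel 0 to 0.050 m toward holder +y (opening). Distance between the jaw faces = 62 mm + this value; the ledges carry the board at any opening. About 1.5 N friction when the knob is loose; locked when it is tight. Slide it by holding the knob.
- clamp (a joint): Clamp knob on the carriage, 0 = loose (stop), 1.4 rad = fully tight (stop); grows clockwise seen from above. Its bar lies along holder x at 0 and is turned clockwise from that by this angle. The brake begins to bite at about 0.6 rad; below that the jaw runs free. Turning takes up to 0.15 N m.
- knob (a point): Centre of the knob's grip on its turning axis, 88 mm above the bench: orange bar 46 mm long, 14 mm wide, 24 mm tall (z 76 to 100 mm) on a 16 mm stem with 25 mm collar (z 70 to 76 mm). At holder x = 0, y = 45 mm + jaw value. Site axes turn with the bar: x is along it.
- board: Green circuit board 70 mm (x) by 90 mm (y) by 3 mm, 140 g, lying flat. Origin at the centre of its underside, z up. Its ends at y = -45 and +45 mm go against the jaws. White connector on its +x edge (6 mm above the board, overhanging 6 mm). Grey finned heat sink in the middle, 24 mm (x) by 50 mm (y), top 35 mm above the underside: grip it across the 24 mm, fingertips over 7 mm above the board.
- heat_sink (a point): On the board: grip point inside the heat sink, 30 mm above the board's underside, in the middle.
- connector (a point): Centre of the white connector, 35 mm from the board's origin along board +x, 6 mm above the underside.
- seat (a point): On the holder: where the board's origin (centre of underside) belongs when clamped: 30 mm above the bench at holder (0, -11 mm), 45 mm from the fixed jaw's face.
- mark (a point): Yellow mark painted on the holder's base, at holder (41 mm, -11 mm): the +x long side of the holder, where the board's connector must be.
- meter: Bystander: yellow multimeter 160 x 78 x 38 mm, origin at the centre of its underside.
- driver: Bystander: red-handled screwdriver 160 mm long, lying. Origin within its length.
- spool: Bystander: metal spool 54 mm across, 40 mm tall.
- flux: Bystander: small jar 40 mm across, 45 mm tall.
- tape: Bystander: amber tape roll 68 mm across, 18 mm tall, lying flat.
- spare: Bystander: blue spare board 60 x 80 mm, lying flat, not to be used.

How it is judged (in metres and radians):
On the way, in this order (a step that is already met when the one before it is completed fails the run):
1. the clamp knob is turned loose (below 0.6 rad) (value of joint clamp below 0.6 rad), for 0.1 s.
2. the jaw is drawn back far enough to let the board in (faces over 94 mm apart) (value of joint jaw above 0.032 m), for 0.1 s.
3. the board lies flat on both ledges, connector on the side of the mark (z of board in the frame of seat between -0.003 and 0.003 m and angle between board's own z axis and vertical below 0.06 rad and x of connector in the frame of seat above 0.015 m and horizontal distance between board and seat below 0.03 m), for 0.1 s.
4. the jaw is slid in against the board (faces less than 92 mm apart) (value of joint jaw below 0.03 m), for 0.1 s.
At the end, for the whole second after the job is handed in: Knob tight (over 1.15 rad), jaw faces 88 to 92 mm apart; board at rest on both ledges: height within 3 mm, tilt under 0.06 rad, within 4 mm of its seat across and 15 mm along the jaws, square to 0.07 rad, connector on the yellow mark's side (value of joint clamp above 1.15 rad and value of joint jaw between 0.026 and 0.03 m and z of board in the frame of seat between -0.003 and 0.003 m and x of board in the frame of seat between -0.015 and 0.015 m and y of board in the frame of seat between -0.004 and 0.004 m and angle between the y axis of board and the y axis of holder, either way round below 0.07 rad and x of connector in the frame of seat above 0.015 m and angle between board's own z axis and vertical below 0.06 rad and linear speed of board below 0.02 m/s); the robot touches nothing.
It fails at once if the board is tipped over (more than 0.7 rad) (angle between board's own z axis and vertical above 0.7 rad).
It fails at once if a bystander is moved by more than 30 mm (distance of any of meter, driver, spool, flux, tape, spare from where it was at the start of the episode above 0.03 m).
It also fails if it takes over 58 s, if anything falls off the work surface, if the arm or the gripper's body presses on something with over 40 N, if the wrist force passes 120 N, or if a joint passes its speed limit or range.

## Working session

There is one attempt and no reset: what is moved stays moved. The work goes in short steps, Python scripts to look and compute and a tool call to move; the robot and the scene stay as the last step left them, time stands still between calls to the robot, and variables do not carry over. Pictures are saved under pics/ and viewed, at most 10 in all, crops included, and the job is handed in when it is done.

Besides the shell and the picture viewer there is one more tool, called after "Emit:" in YAML: its name, and indented under it one key for each argument. play_rows: Moves the arm, as the interface text tells. Shift numbers are shares of 3 cm and turn numbers shares of 0.12 rad, none past 1 either way. Its arguments: {"type":"object","properties":{"series":{"type":"array","items":{"type":"array","items":{"type":"array","items":{"type":"number"}}}},"newtons":{"type":"number"}},"required":["series"]}

```bash
mkdir -p pics; python3 - <<'E'
from cell import ctrl
import cv2
s=ctrl.sense();print({k:s[k] for k in('time','tool_pos','eef_rot','finger_gap','wrist_force')})
for n in('top','scene'):
    im=ctrl.grab_frame(n);cv2.imwrite(f'pics/{n}0.png',im);c=ctrl.calibration(n);print(n,c)
E
```

```text
{'time': 0.0, 'tool_pos': array([ 0.22621073, -0.55513914,  0.23025767]), 'eef_rot': array([[ 9.26125251e-01,  3.77215783e-01, -5.22218978e-04],
       [ 3.77216103e-01, -9.26123619e-01,  1.74760352e-03],
       [ 1.75584299e-04, -1.81548915e-03, -9.99998337e-01]]), 'finger_gap': 1.0017578912794103, 'wrist_force': array([0.83557457, 0.62735953, 0.04992266])}
top {'fov_y': 56.56447670573551, 'cx': 282.3560594370389, 'cy': 212.72204822238118, 'D': array([-0.11156474,  0.        ,  0.        ,  0.        ,  0.        ]), 'world_from_camera': array([[-0.02809949, -0.99684383,  0.07424818,  0.51797442],
       [-0.9994804 ,  0.02684498, -0.01784056,  0.01962361],
       [ 0.01579106, -0.07471091, -0.9970802 ,  1.01020512],
       [ 0.        ,  0.        ,  0.        ,  1.        ]])}
scene {'fov_y': 43.28813789726853, 'cx': 275.2486978091427, 'cy': 202.42804097429988, 'D': array([-0.14460609,  0.        ,  0.        ,  0.        ,  0.        ]), 'world_from_camera': array([[ 0.75625792,  0.5654206 , -0.32920131,  1.00782777],
       [ 0.6541712 , -0.66235503,  0.36516552, -0.44077038],
       [-0.01157603, -0.49151333, -0.87079311,  1.14597655],
       [ 0.        ,  0.        ,  0.        ,  1.        ]])}
```

View pics/top0.png

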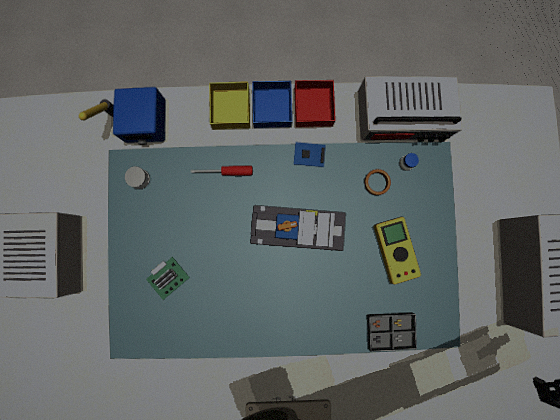

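View pics/scene0.png

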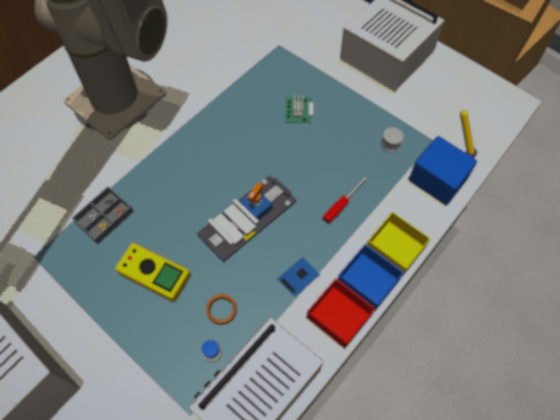

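The top view shows the holder at about (298,228), with the orange knob at (287,227) and its +y end to the left. The yellow mark is near (314,210) on the far side. The green board is at (168,278), with its white connector at its upper left (155,267). The scene view agrees.

```bash
cat > h.py <<'E'
import numpy as np,cv2
from cell import ctrl
def ray(c,px,z):
    f=210/np.tan(np.radians(c['fov_y']/2));K=np.array([[f,0,c['cx']],[0,f,c['cy']],[0,0,1]])
    u=cv2.undistortPoints(np.array(px,float).reshape(-1,1,2),K,np.array(c['D'])).reshape(-1,2)
    T=c['world_from_camera'];d=np.c_[u,np.ones(len(u))]@T[:3,:3].T
    return T[:3,3]+d*((z-T[2,3])/d[:,2])[:,None]
def mask(im,lo,hi,box=None):
    m=cv2.inRange(cv2.cvtColor(im,cv2.COLOR_BGR2HSV),np.array(lo),np.array(hi))
    if box is not None:
        k=np.zeros_like(m);x0,y0,x1,y1=box;k[y0:y1,x0:x1]=255;m&=k
    return m
def big(m):
    cs=cv2.findContours(m,cv2.RETR_EXTERNAL,cv2.CHAIN_APPROX_NONE)[0]
    return max(cs,key=cv2.contourArea).reshape(-1,2)
def rect(c,cnt,z):
    """min-area rectangle in the world of a contour at height z: centre, sides (mm), long-axis angle"""
    P=ray(c,cnt,z)[:,:2];(ctr,wh,a)=cv2.minAreaRect((P*1000).astype(np.float32))
    if wh[0]<wh[1]: wh=wh[::-1];a+=90
    return np.round(np.array(ctr)/1000,4),np.round(wh,1),round((a+90)%180-90,1)
E
python3 - <<'E'
from h import *
im=cv2.imread('pics/top0.png');c=ctrl.calibration('top')
for n,lo,hi,box,z in (('knob',(5,120,90),(20,255,255),(240,190,350,260),.1),
  ('mark',(22,100,90),(35,255,255),(240,190,350,260),.012),
  ('board',(45,60,40),(80,255,255),(120,240,210,320),.003),
  ('blue carriage',(100,120,60),(125,255,255),(240,190,350,260),.03),
  ('base',(0,0,0),(179,70,95),(235,190,360,262),.01),
  ('conn',(0,0,150),(179,60,255),(140,250,166,280),.009)):
    try: print(n,rect(c,big(mask(im,lo,hi,box)),z))
    except Exception as e: print(n,e)
a=cv2.resize(im[195:260,240:360],None,fx=5,fy=5,interpolation=2);b=cv2.resize(im[250:306,140:260],None,fx=5,fy=5,interpolation=2)
cv2.imwrite('pics/crop0.png',np.vstack([a,b])[:600])
E
```

```text
knob (array([ 0.5556, -0.0067]), array([42.1, 21. ]), 88.4)
mark (array([ 0.594, -0.073]), array([28.5, 10.6]), 69.6)
board (array([0.4323, 0.3032]), array([91.4, 70.3]), -51.2)
blue carriage (array([ 0.5422, -0.007 ]), array([52.8, 30.1]), 88.4)
base (array([ 0.5535, -0.0369]), array([242.5, 102.1]), 83.9)
conn max() iterable argument is empty
```

View pics/crop0.png

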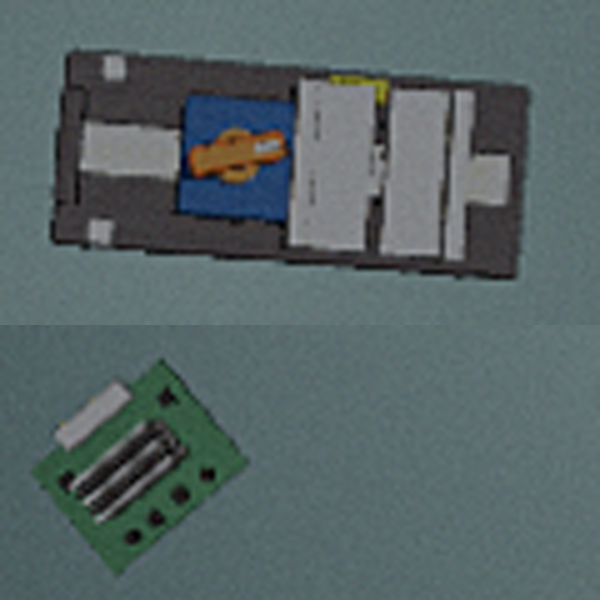

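The base fit gives 242×102 mm, which agrees with the stated size. The holder yaw comes out at about -6° and the knob bar at about 1.3–1.4 rad. The board fit is 91×70 mm, with its +x axis (the connector side) at about 39°. I'm moving above the knob for a wrist look.

Emit:
play_rows:
  series:
    - [[0.95,-0.71,0,0,1],[0.95,-0.71,0,0,1],[0.95,-0.71,0,0,1],[0.95,-0.71,0,0,1],[0.95,-0.71,0,0,1],[0.95,-0.71,0,0,1],[0.95,-0.71,0,0,1],[0.95,-0.71,0,0,1]]

```text
time: 0.9
tool_pos: [0.3736, -0.3103, 0.2309]
eef_rot: [[0.926, 0.377, -0.0], [0.377, -0.926, 0.0], [-0.0, -0.001, -1.0]]
wrist_force: [0.1, -0.0, 1.0]
finger_gap: 1.001
gripper_force: 0.0
```

Emit:
play_rows:
  series:
    - [[0.95,-0.71,0,0,1],[0.95,-0.71,0,0,1],[0.95,-0.71,0,0,1],[0.95,-0.71,0,0,1],[0.95,-0.71,0,0,1],[0.95,-0.71,0,0,1],[0.95,-0.71,0,0,1],[0.95,-0.71,0,0,1]]

```text
time: 1.7
tool_pos: [0.5204, -0.0665, 0.2309]
eef_rot: [[0.926, 0.377, -0.001], [0.377, -0.926, 0.0], [-0.001, -0.0, -1.0]]
wrist_force: [0.3, -1.1, -0.4]
finger_gap: 1.006
gripper_force: 0.0
```

Emit:
play_rows:
  series:
    - [[0.95,-0.71,0,0,1],[0.95,-0.71,0,0,1],[0,0,0,-1,1],[0,0,0,-1,1],[0,0,0,-1,1],[0,0,0,-1,1],[0,0,0,-1,1],[0,0,0,-1,1]]

```text
time: 2.5
tool_pos: [0.5565, -0.007, 0.2307]
eef_rot: [[0.443, 0.896, -0.001], [0.896, -0.443, 0.0], [-0.0, -0.001, -1.0]]
wrist_force: [0.8, 0.3, 0.8]
finger_gap: 0.999
gripper_force: 0.0
```

Emit:
play_rows:
  series:
    - [[0,0,0,-1,1],[0,0,0,-1,1],[0,0,0,-1,1],[0,0,0,-1,1],[0,0,0,-0.4,1],[0,0,0,0,1],[0,0,0,0,1]]

```text
time: 3.2
tool_pos: [0.5566, -0.0071, 0.2309]
eef_rot: [[-0.062, 0.998, -0.001], [0.998, 0.062, 0.0], [0.0, -0.001, -1.0]]
wrist_force: [0.2, -0.0, 0.9]
finger_gap: 1.0
gripper_force: 0.0
```

```bash
python3 - <<'E'
from h import *
c=ctrl.calibration('wrist');im=ctrl.grab_frame('wrist');cv2.imwrite('pics/w1.png',im)
s=ctrl.sense();print(s['tool_pos'],s['eef_rot'],c['world_from_camera'])
E
```

```text
[ 0.55667332 -0.00704923  0.23102706] [[-6.23549081e-02  9.98053911e-01 -5.07029455e-04]
 [ 9.98054033e-01  6.23549550e-02  7.71674343e-05]
 [ 1.08633058e-04 -5.01231024e-04 -9.99999868e-01]] [[ 9.98001031e-01  6.02426314e-02  1.90988790e-02  5.52295874e-01]
 [ 6.31908461e-02 -9.46802532e-01 -3.15550126e-01  7.50878793e-02]
 [-9.26702946e-04  3.16126225e-01 -9.48716686e-01  3.73828881e-01]
 [ 0.00000000e+00  0.00000000e+00  0.00000000e+00  1.00000000e+00]]
```

View pics/w1.png

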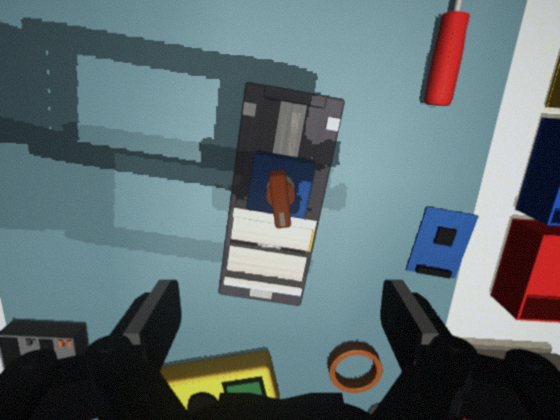

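The wrist view shows the knob bar around (280,200), upright in the image and turned slightly, with both jaws below it at y≈230–290. The fingers are clear of everything. Next I measure the knob and base here.

```bash
python3 - <<'E'
from h import *
im=cv2.imread('pics/w1.png');c=ctrl.calibration('wrist')
m=mask(im,(0,120,40),(20,255,255),(230,140,340,250));k=big(m)
print('knob all',rect(c,k,.1),cv2.boundingRect(k))
m2=cv2.morphologyEx(m,cv2.MORPH_OPEN,np.ones((1,1),np.uint8))
# bar axis from line fit of row mid-points of the mask rows away from the collar
ys=np.unique(k[:,1]);rows=[(y,*np.where(m[y,230:340])[0][[0,-1]]) for y in ys]
for y,a,b in rows[::5]: print(y,a+230,b+230,end=' | ')
print()
g=cv2.cvtColor(im,cv2.COLOR_BGR2HSV)
m=cv2.inRange(g,np.array((75,40,60)),np.array((100,255,255)))
cv2.imwrite('/tmp/m.png',m)
b=mask(im,(0,0,0),(179,90,110),(215,78,350,310))
print('base dark',rect(c,big(cv2.morphologyEx(b,cv2.MORPH_CLOSE,np.ones((25,25)))),.01))
# base corners read from the picture
P=ray(c,[(247,83),(343,98),(301,305),(219,294)],.01);print(np.round(P,4),np.linalg.norm(np.diff(P,axis=0),axis=1))
# jaw edge yaw : top rims at .044 seen at (228,277)-(302,288)
P=ray(c,[(225,277),(302,289)],.044);d=P[1]-P[0];print(np.degrees(np.arctan2(d[1],d[0])),np.linalg.norm(d))
E
```

```text
knob all (array([ 0.5568, -0.0045]), array([46.6, 21.2]), -86.4) (267, 171, 27, 56)
171 273 283 | 176 270 285 | 181 270 286 | 186 269 291 | 191 267 293 | 196 267 293 | 201 268 292 | 206 273 288 | 211 274 288 | 216 275 289 | 221 275 289 | 226 277 287 | 
base dark (array([ 0.5523, -0.034 ]), array([255.1, 128.4]), -89.8)
[[ 0.5188  0.085   0.01  ]
 [ 0.6138  0.0771  0.01  ]
 [ 0.5918 -0.161   0.01  ]
 [ 0.4934 -0.1522  0.01  ]] [0.09537235 0.23908098 0.09879452]
-6.357920699152286 0.08300321278470825
```

The bar fit is 46.6 mm at -86.4°, so the clamp is at about 1.40 rad, and the tool is already aligned with it. I'm descending and gripping.

Emit:
play_rows:
  series:
    - [[0.05,0,0.8,0,1],[0,0,0.8,0,1],[0,0,0.8,0,1],[0,0,0.8,0,1],[0,0,0.8,0,0.8],[0,0,0.7,0,0.6],[0,0,0.35,0,0.5],[0,0,0,0,0.4]]

```text
time: 4.05
tool_pos: [0.5553, -0.0054, 0.078]
eef_rot: [[-0.063, 0.998, -0.003], [0.998, 0.063, 0.0], [0.001, -0.003, -1.0]]
wrist_force: [-1.9, -0.3, 1.0]
finger_gap: 0.402
gripper_force: 0.0
```

Emit:
play_rows:
  series:
    - [[0,0,0,0,0],[0,0,0,0,0],[0,0,0,0,0],[0,0,0,0,0],[0,0,0,0,0]]
  newtons: 60

```text
time: 4.55
tool_pos: [0.5563, -0.0052, 0.0811]
eef_rot: [[-0.064, 0.998, -0.001], [0.998, 0.064, 0.001], [0.001, -0.001, -1.0]]
wrist_force: [-7.2, 2.2, 3.4]
finger_gap: 0.148
gripper_force: 58.6
```

Emit:
play_rows:
  series:
    - [[0,0,0,-0.8,0],[0,0,0,-0.8,0],[0,0,0,-0.8,0],[0,0,0,-0.8,0],[0,0,0,-0.8,0],[0,0,0,-0.8,0],[0,0,0,-0.8,0],[0,0,0,-0.8,0]]

```text
time: 5.35
tool_pos: [0.5544, -0.0059, 0.0809]
eef_rot: [[-0.742, 0.671, -0.005], [0.671, 0.742, -0.001], [0.004, -0.004, -1.0]]
wrist_force: [-18.4, -0.2, 11.3]
finger_gap: 0.149
gripper_force: 59.5
```

Emit:
play_rows:
  series:
    - [[0,0,0,-0.8,0],[0,0,0,-0.8,0],[0,0,0,-0.8,0],[0,0,0,-0.8,0],[0,0,0,-0.8,0],[0,0,0,-0.8,0],[0,0,0,-0.4,0],[0,0,0,0,0]]

```text
time: 6.15
tool_pos: [0.5538, -0.0054, 0.0809]
eef_rot: [[-0.994, 0.113, -0.006], [0.113, 0.994, 0.0], [0.006, -0.0, -1.0]]
wrist_force: [-21.3, 0.9, 13.3]
finger_gap: 0.147
gripper_force: 60.0
```

Emit:
play_rows:
  series:
    - [[0.1,0,-0.08,0,0],[0,0.15,0,0,0],[0,0.2,0,0,0],[0,0.2,0,0,0],[0,0.2,0,0,0],[0,0.2,0,0,0],[0,0.2,0,0,0],[0,0,0,0,0]]

```text
time: 6.95
tool_pos: [0.557, 0.0303, 0.0813]
eef_rot: [[-0.994, 0.114, -0.002], [0.114, 0.994, 0.001], [0.002, 0.001, -1.0]]
wrist_force: [2.7, 1.3, -25.3]
finger_gap: 0.143
gripper_force: 60.0
```

Emit:
play_rows:
  series:
    - [[0,0,0.04,0,0.4],[0,0,0,0,0.5],[0,0,0,0,0.5],[0,0,-0.3,0,0.5],[0,0,-1,0,0.5],[0,0,-1,0,0.5],[0,0,-1,0,0.6],[0,0,-1,0,1]]

```text
time: 7.75
tool_pos: [0.5581, 0.0289, 0.2131]
eef_rot: [[-0.993, 0.115, 0.002], [0.115, 0.993, -0.0], [-0.002, 0.0, -1.0]]
wrist_force: [0.8, 0.8, -0.2]
finger_gap: 0.748
gripper_force: 0.0
```

Emit:
play_rows:
  series:
    - [[0,0,-1,0,1],[0,-0.6,-0.5,0,1],[0,0,0,0,1],[0,0,0,0,1]]

```text
time: 8.15
tool_pos: [0.556, 0.011, 0.256]
eef_rot: [[-0.993, 0.116, 0.002], [0.116, 0.993, 0.0], [-0.002, 0.0, -1.0]]
wrist_force: [-0.2, -0.5, -0.5]
finger_gap: 1.003
gripper_force: 0.0
```

```bash
python3 - <<'E'
from h import *
c=ctrl.calibration('wrist');im=ctrl.grab_frame('wrist')
s=ctrl.sense();print(s['tool_pos'])
np.save('c2.npy',c,allow_pickle=True);cv2.imwrite('pics/w2.png',im)
E
```

```text
[0.55544432 0.01133337 0.2547966 ]
```

View pics/w2.png

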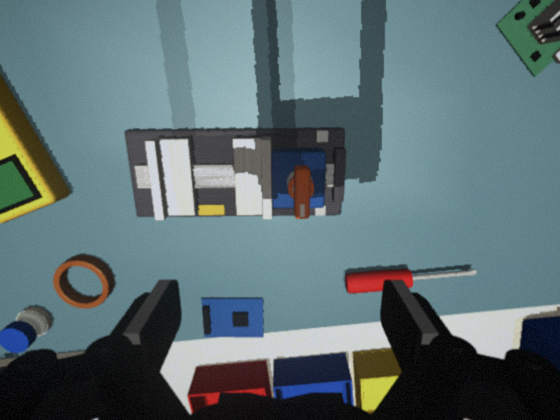

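The jaw is open. The fixed jaw is at x≈147–193, the sliding jaw at x≈235–272, the mark at (211,210) and the knob at (301,190), with its bar now along holder x. I'm refining the holder pose from this view.

```bash
python3 - <<'E'
from h import *
im=cv2.imread('pics/w2.png');c=np.load('c2.npy',allow_pickle=True).item()
k=big(mask(im,(0,120,40),(20,255,255),(270,140,330,240)));print('knob',rect(c,k,.1))
print('mark',rect(c,big(mask(im,(20,100,90),(35,255,255),(190,195,235,225))),.01))
w=mask(im,(0,0,150),(179,60,255),(140,125,275,222));cs=cv2.findContours(w,cv2.RETR_EXTERNAL,cv2.CHAIN_APPROX_NONE)[0]
for q in cs:
    if cv2.contourArea(q)>150: print(cv2.boundingRect(q),rect(c,q.reshape(-1,2),.044),rect(c,q.reshape(-1,2),.030))
P=ray(c,[(126,129),(345,128),(342,214),(137,217)],.01);print(np.round(P,4),P.mean(0),np.linalg.norm(np.diff(P,axis=0),axis=1))
for a in range(146,200,1): print(im[175,a].mean().astype(int),end=' ')
E
```

```text
knob (array([0.5585, 0.0298]), array([47.5, 22. ]), -4.9)
mark (array([ 0.5919, -0.0736]), array([31. , 13.5]), 83.4)
(193, 165, 82, 57) (array([ 0.5637, -0.0326]), array([100.3,  47.2]), 47.5) (array([ 0.5671, -0.0347]), array([104.2,  49.1]), 47.5)
(140, 141, 24, 81) (array([ 0.5454, -0.1236]), array([85. , 20.5]), -6.1) (array([ 0.5481, -0.1293]), array([88.4, 21.3]), -6.1)
(233, 139, 22, 10) (array([ 0.5167, -0.0205]), array([21.1,  9. ]), 82.0) (array([ 0.5183, -0.0221]), array([21.9,  9.3]), 82.0)
(160, 139, 35, 77) (array([ 0.5443, -0.0936]), array([80.2, 28.2]), -6.0) (array([ 0.547 , -0.0982]), array([83.4, 29.3]), -6.0)
[[ 0.4909 -0.1486  0.01  ]
 [ 0.517   0.0872  0.01  ]
 [ 0.615   0.0781  0.01  ]
 [ 0.5911 -0.1614  0.01  ]] [ 0.55349654 -0.03617438  0.01      ] [0.23718793 0.0983843  0.24076559]
203 199 193 195 209 214 214 212 212 216 214 208 168 89 59 57 60 86 151 201 214 214 214 214 210 212 209 204 207 210 214 210 211 207 208 212 210 211 209 212 212 211 211 212 196 121 71 104 165 186 188 195 197 190
```

Yaw is -6.0°. The jaw, base and mark estimates of the seat agree to 1 mm, at (0.5505, -0.0685). Next I go above the board.

Emit:
play_rows:
  series:
    - [[0,0,0,1,1],[0,0,0,1,1],[0,0,0,1,1],[0,0,0,1,1],[0,0,0,1,1],[0,0,0,1,1],[0,0,0,0.5,1],[0.9,0.25,0,0,1]]

```text
time: 9.0
tool_pos: [0.5444, 0.0357, 0.2531]
eef_rot: [[-0.622, 0.783, -0.003], [0.783, 0.622, -0.001], [0.001, -0.002, -1.0]]
wrist_force: [-0.5, 0.5, -0.1]
finger_gap: 0.999
gripper_force: 0.0
```

Emit:
play_rows:
  series:
    - [[1,0.3,0,0,1],[1,0.3,0,0,1],[1,0.3,0,0,1],[1,0.3,0,0,1],[1,0.3,0,0,1],[1,0.3,0,0,1],[1,0.3,0,0,1],[1,0.3,0,0,1]]

```text
time: 9.8
tool_pos: [0.449, 0.2705, 0.2534]
eef_rot: [[-0.626, 0.78, -0.002], [0.78, 0.626, -0.001], [0.001, -0.002, -1.0]]
wrist_force: [-0.1, 0.6, -0.8]
finger_gap: 0.995
gripper_force: 0.0
```

Emit:
play_rows:
  series:
    - [[1,0.25,0,0,1],[0.2,0,0,0,1],[0,0,0,0,1],[0,0,0,0,1]]

```text
time: 10.2
tool_pos: [0.4337, 0.3014, 0.2542]
eef_rot: [[-0.626, 0.78, -0.001], [0.78, 0.626, -0.001], [-0.0, -0.001, -1.0]]
wrist_force: [-1.2, -0.1, -0.2]
finger_gap: 1.0
gripper_force: 0.0
```

```bash
python3 - <<'E'
from h import *
c=ctrl.calibration('wrist');im=ctrl.grab_frame('wrist');s=ctrl.sense();print(s['tool_pos'],s['eef_rot'][:,0])
np.save('c3.npy',c,allow_pickle=True);cv2.imwrite('pics/w3.png',im)
m=cv2.morphologyEx(mask(im,(40,60,30),(80,255,255)),cv2.MORPH_CLOSE,np.ones((9,9)))
k=big(m);print(cv2.boundingRect(k),'board',rect(c,k,.003))
E
```

```text
[0.43407574 0.30117106 0.2544411 ] [-6.25243348e-01  7.80429831e-01 -1.85758777e-04]
(248, 130, 64, 79) board (array([0.4328, 0.3021]), array([90., 70.]), -51.2)
```

View pics/w3.png

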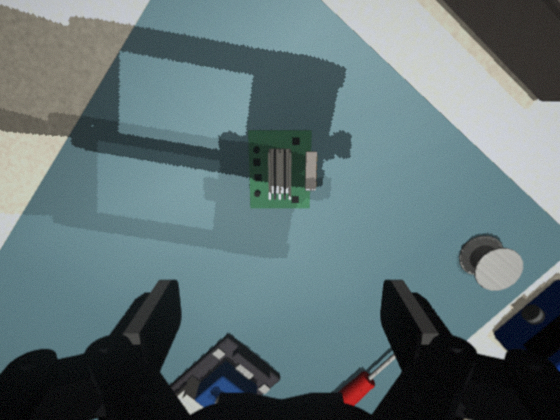

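The board is centred at (280,170), fits exactly 90×70 mm, and is aligned with the tool. The connector is on the tool +y side. I'm descending onto the heat sink.

Emit:
play_rows:
  series:
    - [[0.05,0,1,0,1],[0,0,1,0,1],[0,0,1,0,1],[0,0,1,0,1],[0,0,1,0,0.8],[0,0,1,0,0.7],[0,0,0.7,0,0.6],[0,0,0.6,0,0.5]]

```text
time: 11.05
tool_pos: [0.4329, 0.3015, 0.0342]
eef_rot: [[-0.624, 0.781, -0.001], [0.781, 0.624, -0.001], [0.0, -0.002, -1.0]]
wrist_force: [0.2, 0.4, 0.9]
finger_gap: 0.502
gripper_force: 0.0
```

Emit:
play_rows:
  series:
    - [[0,0,0.6,0,0.5],[0,0,0,0,0.5],[0,0,0,0,0],[0,0,0,0,0],[0,0,0,0,0],[0,0,0,0,0]]
  newtons: 40

```text
time: 11.65
tool_pos: [0.4336, 0.3034, 0.0189]
eef_rot: [[-0.626, 0.78, 0.001], [0.78, 0.626, 0.001], [-0.0, 0.001, -1.0]]
wrist_force: [1.8, -0.5, 1.4]
finger_gap: 0.269
gripper_force: 42.7
```

Emit:
play_rows:
  series:
    - [[0,0,-0.3,0,0],[0,0,-0.7,0,0],[0,0,-0.8,0,0],[0,0,-0.8,0,0],[0,0,-0.8,0,0],[0,0,-0.8,0,0],[0,0,-0.8,0,0],[0,0,0,0.5,0]]

```text
time: 12.45
tool_pos: [0.4351, 0.3045, 0.1734]
eef_rot: [[-0.578, 0.816, 0.007], [0.816, 0.578, 0.004], [-0.001, 0.008, -1.0]]
wrist_force: [0.4, 0.1, -1.0]
finger_gap: 0.268
gripper_force: 42.3
```

Emit:
play_rows:
  series:
    - [[0,0,0,0.8,0],[0,0,0,0.8,0],[0,0,0,0.8,0],[0,0,0,0.8,0],[0,0,0,0.8,0],[0,0,0,0.8,0],[0,0,0,0.8,0],[0,0,0,0.4,0]]

```text
time: 13.25
tool_pos: [0.4329, 0.3032, 0.1688]
eef_rot: [[0.107, 0.994, 0.0], [0.994, -0.107, 0.0], [0.0, 0.0, -1.0]]
wrist_force: [-0.2, -1.3, -1.2]
finger_gap: 0.269
gripper_force: 42.3
```

Emit:
play_rows:
  series:
    - [[-0.4,0.17,0,0,0],[-0.9,0.4,0,0,0],[-0.9,0.4,0,0,0],[-0.9,0.4,0,0,0],[-0.9,0.4,0,0,0],[-0.9,0.4,0,0,0],[-0.9,0.4,0,0,0],[-0.9,0.4,0,0,0]]

```text
time: 14.05
tool_pos: [0.5009, 0.0919, 0.1686]
eef_rot: [[0.102, 0.995, 0.001], [0.995, -0.102, -0.0], [-0.0, 0.001, -1.0]]
wrist_force: [-0.5, -0.0, -1.2]
finger_gap: 0.271
gripper_force: 42.3
```

Emit:
play_rows:
  series:
    - [[-0.9,0.4,0,0,0],[-0.9,0.4,0,0,0],[-0.9,0.4,0,0,0],[-0.9,0.4,0,0,0],[-0.9,0.4,0,0,0],[-0.6,0.25,0,0,0],[0,0,0,0,0],[0,0,0,0,0]]

```text
time: 14.85
tool_pos: [0.5516, -0.0659, 0.1682]
eef_rot: [[0.104, 0.995, -0.0], [0.995, -0.104, 0.0], [0.0, -0.0, -1.0]]
wrist_force: [0.7, -0.1, -1.7]
finger_gap: 0.272
gripper_force: 42.3
```

Emit:
play_rows:
  series:
    - [[0.08,0,0.6,0,0],[0,0,0.8,0,0],[0,0,0.8,0,0],[0,0,0.8,0,0],[0,0,0.6,0,0],[0,0,0.1,0,0],[0,0,0,0,0],[0,0,0,0,0]]

```text
time: 15.65
tool_pos: [0.5531, -0.0627, 0.0585]
eef_rot: [[0.103, 0.995, 0.002], [0.995, -0.103, -0.0], [-0.0, 0.002, -1.0]]
wrist_force: [1.0, -0.5, -0.6]
finger_gap: 0.27
gripper_force: 42.2
```

```bash
python3 - <<'E'
from h import *
cv2.imwrite('pics/w4.png',ctrl.grab_frame('wrist')); cv2.imwrite('pics/s4.png',cv2.resize(ctrl.grab_frame('scene')[140:290,150:350],None,fx=3,fy=3))
s=ctrl.sense();print(s['tool_pos'],s['wrist_force'])
a=cv2.imread('pics/w4.png')[80:400,120:440];b=cv2.imread('pics/s4.png')
h=450;a=cv2.resize(a,(200,200));b=b[:, :600];o=np.zeros((450,800,3),np.uint8);o[:b.shape[0],:600]=b;o[:200,600:]=a;cv2.imwrite('pics/c4.png',o)
E
```

```text
[ 0.55338677 -0.06292393  0.0586689 ] [ 1.22951089  0.0330639  -1.61825868]
```

View pics/w4.png

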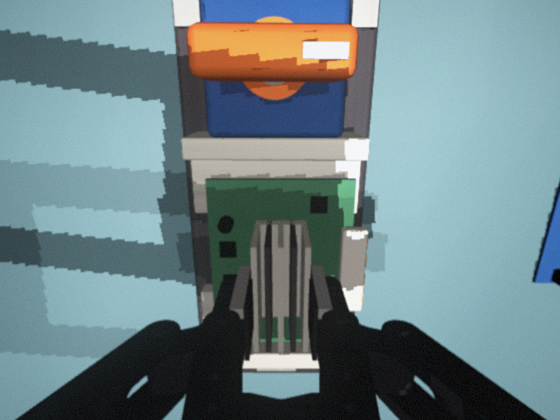

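The board hangs between the jaws, with its near end at y≈180 short of the jaw wall at y≈158. The connector is on the right, the mark side. I'm lowering onto the ledges.

Emit:
play_rows:
  series:
    - [[0,-0.06,0.1,0,0],[0,0,0.1,0,0],[0,0,0.05,0,0],[0,0,0.03,0,0],[0,0,0,0,0]]

```text
time: 16.25
tool_pos: [0.5503, -0.0626, 0.0488]
eef_rot: [[0.104, 0.995, -0.001], [0.995, -0.104, 0.0], [0.0, -0.001, -1.0]]
wrist_force: [-2.6, 0.8, 3.9]
finger_gap: 0.267
gripper_force: 42.9
```

Emit:
play_rows:
  series:
    - [[0,0,0,0,0.5],[0,0,0,0,0.5],[0,0,0,0,0.5],[0,0,-0.3,0,0.5],[0,0,-0.8,0,0.5],[0,0,-1,0,0.5],[0,0,-1,0,0.6],[0,0,-1,0,0.8]]

```text
time: 17.05
tool_pos: [0.5504, -0.0626, 0.1735]
eef_rot: [[0.104, 0.995, 0.001], [0.995, -0.104, -0.0], [-0.0, 0.001, -1.0]]
wrist_force: [0.2, -0.1, -0.3]
finger_gap: 0.752
gripper_force: 0.0
```

Emit:
play_rows:
  series:
    - [[0,0,-1,0,1],[0,0,-0.8,0,1],[0,0,0,-1,1],[0,0,0,-1,1],[0,0,0,-1,1],[0,0,0,-1,1],[0,0,0,-1,1],[0,0,0,-1,1]]

```text
time: 17.85
tool_pos: [0.5505, -0.0626, 0.2264]
eef_rot: [[-0.582, 0.813, 0.001], [0.813, 0.582, -0.0], [-0.001, 0.001, -1.0]]
wrist_force: [0.5, -0.5, 0.5]
finger_gap: 0.998
gripper_force: 0.0
```

Emit:
play_rows:
  series:
    - [[0,0,0,-1,1],[0,0,0,-1,1],[0,0,0,-1,1],[0,0,0,-1,1],[0,0,0,-1,1],[0,0,0,-1,1],[0,0,0,-1,1],[0,0,0,0,1]]

```text
time: 18.65
tool_pos: [0.5506, -0.0627, 0.2263]
eef_rot: [[-0.994, 0.113, 0.001], [0.113, 0.994, -0.0], [-0.001, -0.0, -1.0]]
wrist_force: [-0.7, 0.8, -0.6]
finger_gap: 1.004
gripper_force: 0.0
```

```bash
cat > look.py <<'E'
import sys
from h import *
c=ctrl.calibration('wrist');im=ctrl.grab_frame('wrist');s=ctrl.sense();R=s['eef_rot'];print(s['tool_pos'],np.degrees(np.arctan2(R[1,0],R[0,0])))
cv2.imwrite(f'pics/{sys.argv[1]}.png',im)
m=mask(im,(40,60,20),(80,255,255),(60,60,380,290));k=big(cv2.morphologyEx(m,cv2.MORPH_CLOSE,np.ones((9,9))));print('board',cv2.boundingRect(k),rect(c,k,.033))
k=big(mask(im,(0,120,40),(20,255,255),(220,100,350,250)));p=rect(c,k,.1);print('knob',p)
d=R.T@np.r_[p[0]-s['tool_pos'][:2],0];print('to knob, units',d/.03)
E
python3 look.py w5
```

```text
[ 0.55056346 -0.06263398  0.22623339] 173.28359169923723
board (234, 146, 93, 71) (array([ 0.5502, -0.0616]), array([89. , 69.8]), 84.4)Traceback (most recent call last):
  File "look.py", line 6, in <module>
    k=big(mask(im,(0,120,40),(20,255,255),(220,100,350,250)));p=rect(c,k,.1);print('knob',p)
  File "h.py", line 15, in big
    return max(cs,key=cv2.contourArea).reshape(-1,2)
           ~~~^^^^^^^^^^^^^^^^^^^^^^^^
ValueError: max() iterable argument is empty
```

View pics/w5.png

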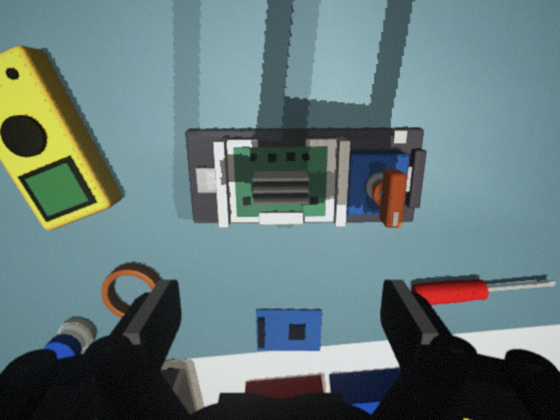

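The board lies between the jaws at (280,180), with both ends visible and the connector at (281,218) on the mark side. The knob is at (394,190). The board size at z=33 mm checks out at 89×70 mm. Now I return to the knob.

Emit:
play_rows:
  series:
    - [[0.15,0.8,0,0,1],[0,0.8,0,0,1],[0,0.8,0,0,1],[0,0.69,0.5,0,1],[0,0,0.9,0,1],[0,0,0.9,0,1],[0,0,0.9,0,1],[0,0,0.9,0,0.8]]

```text
time: 19.5
tool_pos: [0.5567, 0.0301, 0.102]
eef_rot: [[-0.993, 0.118, 0.001], [0.118, 0.993, -0.0], [-0.001, 0.0, -1.0]]
wrist_force: [-0.0, 0.3, 0.8]
finger_gap: 0.857
gripper_force: 0.0
```

Emit:
play_rows:
  series:
    - [[0,0,0.7,0,0.5],[0,0,0,0,0.4],[0,0,0,0,0.4],[0,0,0,0,0],[0,0,0,0,0],[0,0,0,0,0],[0,0,0,0,0]]
  newtons: 60

```text
time: 20.2
tool_pos: [0.558, 0.0299, 0.0838]
eef_rot: [[-0.993, 0.115, 0.003], [0.115, 0.993, -0.0], [-0.003, 0.0, -1.0]]
wrist_force: [-1.2, 0.3, 7.7]
finger_gap: 0.143
gripper_force: 59.5
```

Emit:
play_rows:
  series:
    - [[0,-0.1,0,0,0],[0,-0.1,0,0,0],[0,-0.1,0,0,0],[0,-0.08,0,0,0],[0,0,0,0,0]]

```text
time: 20.7
tool_pos: [0.5569, 0.0186, 0.0838]
eef_rot: [[-0.993, 0.115, 0.004], [0.115, 0.993, 0.0], [-0.004, 0.0, -1.0]]
wrist_force: [-1.1, 0.1, 5.1]
finger_gap: 0.149
gripper_force: 59.5
```

Emit:
play_rows:
  series:
    - [[0,-0.06,0,0,0],[0,-0.04,0,0,0],[0,0,0,0,0]]

```text
time: 21.0
tool_pos: [0.5565, 0.0158, 0.0838]
eef_rot: [[-0.993, 0.115, 0.004], [0.115, 0.993, 0.0], [-0.004, 0.001, -1.0]]
wrist_force: [-0.3, 1.8, 6.4]
finger_gap: 0.143
gripper_force: 59.6
```

Emit:
play_rows:
  series:
    - [[0,-0.04,0,0,0],[0,0,0,0,0],[0,0,0,0,0]]

```text
time: 21.3
tool_pos: [0.5564, 0.0147, 0.0838]
eef_rot: [[-0.993, 0.115, 0.004], [0.115, 0.993, 0.0], [-0.004, 0.001, -1.0]]
wrist_force: [-0.8, 1.5, 6.2]
finger_gap: 0.144
gripper_force: 59.6
```

Emit:
play_rows:
  series:
    - [[0,-0.04,0,0,0],[0,0,0,0,0],[0,0,0,0,0]]

```text
time: 21.6
tool_pos: [0.5563, 0.0141, 0.0838]
eef_rot: [[-0.993, 0.115, 0.004], [0.115, 0.993, 0.001], [-0.004, 0.002, -1.0]]
wrist_force: [-0.1, 3.5, 6.0]
finger_gap: 0.147
gripper_force: 59.5
```

Force is starting to rise, so I'm pressing on a little.

Emit:
play_rows:
  series:
    - [[0,-0.05,0,0,0],[0,0,0,0,0],[0,0,0,0,0]]

```text
time: 21.9
tool_pos: [0.5563, 0.0139, 0.0839]
eef_rot: [[-0.993, 0.114, 0.004], [0.114, 0.993, 0.003], [-0.004, 0.004, -1.0]]
wrist_force: [0.4, 10.0, 5.6]
finger_gap: 0.147
gripper_force: 59.6
```

Emit:
play_rows:
  series:
    - [[0,-0.03,0,0,0],[0,0,0,0,0],[0,0,0,0,0]]

```text
time: 22.2
tool_pos: [0.5563, 0.0137, 0.0839]
eef_rot: [[-0.993, 0.114, 0.004], [0.114, 0.993, 0.004], [-0.004, 0.005, -1.0]]
wrist_force: [1.1, 13.6, 4.8]
finger_gap: 0.148
gripper_force: 59.6
```

The jaw is firmly against the board (stopped at 13.6 N). Now I tighten the knob.

Emit:
play_rows:
  series:
    - [[0,0,0,0.8,0],[0,0,0,0.8,0],[0,0,0,0.8,0],[0,0,0,0.8,0],[0,0,0,0.8,0],[0,0,0,0.8,0],[0,0,0,0.8,0],[0,0,0,0.8,0]]

```text
time: 23.0
tool_pos: [0.557, 0.0151, 0.0839]
eef_rot: [[-0.633, 0.774, 0.006], [0.774, 0.633, 0.006], [0.001, 0.009, -1.0]]
wrist_force: [5.9, 20.2, 2.4]
finger_gap: 0.144
gripper_force: 59.2
```

Emit:
play_rows:
  series:
    - [[0,0,0,0.8,0],[0,0,0,0.8,0],[0,0,0,0.8,0],[0,0,0,0.8,0],[0,0,0,0.8,0],[0,0,0,0.8,0],[0,0,0,0.5,0],[0,0,0,0,0]]

```text
time: 23.8
tool_pos: [0.5582, 0.0155, 0.0841]
eef_rot: [[-0.051, 0.999, 0.009], [0.999, 0.051, 0.007], [0.006, 0.009, -1.0]]
wrist_force: [12.2, 22.8, -2.0]
finger_gap: 0.148
gripper_force: 58.7
```

Emit:
play_rows:
  series:
    - [[0,0,0,0,0.4],[0,0,0,0,0.5],[0,0,0,0,0.5],[0,0,-0.3,0,0.5],[0,0,-0.8,0,0.5],[0,0,-1,0,0.6],[0,0,-1,0,0.8],[0,0,-1,0,1]]

```text
time: 24.6
tool_pos: [0.5542, 0.0105, 0.2065]
eef_rot: [[-0.051, 0.999, 0.0], [0.999, 0.051, -0.0], [-0.0, 0.0, -1.0]]
wrist_force: [0.4, -1.1, 0.3]
finger_gap: 0.912
gripper_force: 0.0
```

Emit:
play_rows:
  series:
    - [[-0.8,0,-0.5,0,1],[-0.8,0,0,0,1],[0,0,0,0,1],[0,0,0,0,1]]

```text
time: 25.0
tool_pos: [0.5568, -0.0376, 0.22]
eef_rot: [[-0.05, 0.999, 0.0], [0.999, 0.05, 0.0], [0.0, 0.0, -1.0]]
wrist_force: [-0.4, -0.8, -0.2]
finger_gap: 0.998
gripper_force: 0.0
```

```bash
sed -i 's/(60,60,380,290)/(200,60,360,290)/' look.py; python3 look.py w6; python3 -c "
import cv2
im=cv2.imread('pics/w6.png')[60:300,180:400];cv2.imwrite('pics/w6c.png',cv2.resize(im,None,fx=2.5,fy=2.5,interpolation=2))"
```

```text
[ 0.55663618 -0.03698134  0.21965156] 92.93016154063017
board (232, 169, 81, 93) (array([ 0.5494, -0.07  ]), array([87.8, 70.2]), 84.0)
knob (array([0.5589, 0.0156]), array([45. , 22.2]), -87.1)
to knob, units [1.74656221e+00 1.64958596e-01 6.71300506e-04]
```

View pics/w6c.png

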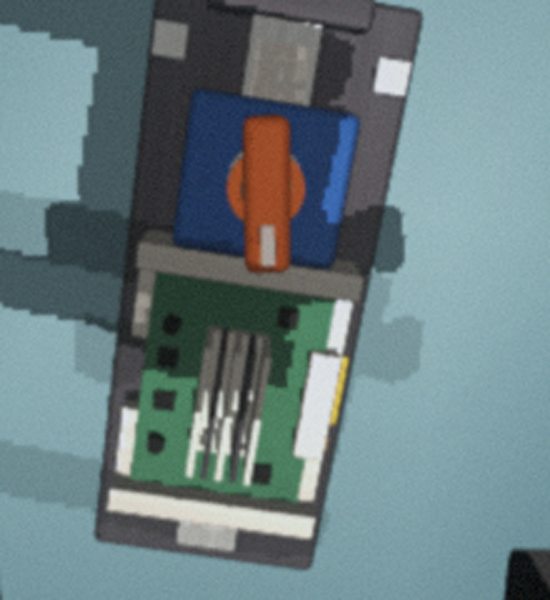

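The board sits between the jaws and the bar is at -87°, which gives a clamp of about 1.4 rad. The sliding wall hides the board's end at this angle (y≈275 in the crop), so I'm taking a closer view straight over that joint to check for play.

Emit:
play_rows:
  series:
    - [[-0.8,0,0.8,0,1],[-0.8,0,0.8,0,1],[-0.8,0,0.6,0,1],[0,0,0,0,1],[0,0,0,0,1]]

```text
time: 25.55
tool_pos: [0.5601, -0.1083, 0.153]
eef_rot: [[-0.051, 0.999, -0.002], [0.999, 0.051, 0.001], [0.001, -0.002, -1.0]]
wrist_force: [1.3, 0.9, 0.0]
finger_gap: 0.998
gripper_force: 0.0
```

```bash
python3 look.py w7; python3 - <<'E'
import cv2,numpy as np
from h import *
c=ctrl.calibration('wrist');print(c['world_from_camera'][:3,3])
np.save('c7.npy',c,allow_pickle=True)
im=cv2.imread('pics/w7.png')[0:300,180:400];cv2.imwrite('pics/w7c.png',cv2.resize(im,None,fx=2,fy=2,interpolation=2))
E
```

```text
[ 0.56079825 -0.1080182   0.15398923] 92.99494239455517
board (217, 86, 109, 133) (array([ 0.5498, -0.0687]), array([89.8, 69.9]), 84.1)
knob (array([ 0.5834, -0.0654]), array([7.7, 1.7]), 84.0)
to knob, units [1.37930291e+00 8.26586299e-01 8.27134612e-04]
[ 0.55718126 -0.02590272  0.29692679]
```

View pics/w7c.png

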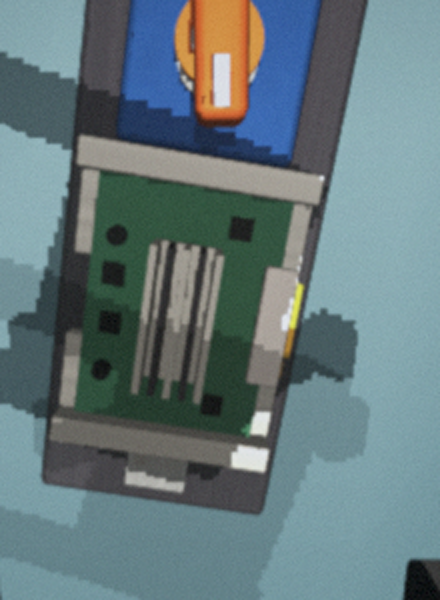

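The board spans wall to wall with no gap at either jaw. It measures 89.8 mm, with its centre at (0.5498, -0.0687) against the seat at (0.5505, -0.0685), and the connector is beside the yellow mark. I'm handing in.

```bash
python3 -c "
from cell import ctrl
print(ctrl.job_done())"
```

```text
the job is handed in; nothing more can be done
None
```

I handed the job in at about 26 s; no verdict came back. In the last images the board sits flat between the jaws with no visible gap, its connector is on the yellow mark's side, and the knob is turned fully tight (about 1.4 rad).

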